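Close up the pipe maker's bench chest

TASK

Close up the small wooden chest on the bench by pushing with your fingertips: first push both open drawers fully home, then push the raised lid over and ease it all the way down shut without slamming it. Nothing needs gripping, lifting or pulling out further; leave the tin pipe foot, the jar and the brass cone standing where they are.

Things in the scene. Friction and masses are not known exactly. Their poses are not given: they have to be found in the camera images.
- chest: Wooden chest fixed to the bench, 140 deep (its x) x 270 wide (its y) x 90 mm high without the lid. Origin: centre of its underside, on the bench. Its -x is the front, roughly towards the robot, where two drawers sit side by side; +y is the left side seen from the robot; z up. The closed drawer fronts are flush with the front at chest x = -70 mm. Above the drawers is an open shallow tray with its rim at 90 mm height; the lid closes over it.
- drawer_left_knob (a point): Centre of the outer end of the left drawer's round wooden knob (22 mm diameter, stands 18 mm out from the drawer front, middle of the front, 39.5 mm above the bench). The pale drawer front is 112 mm wide and 50 mm high, from 13.5 to 63.5 mm above the bench, centred 64.5 mm left of the chest's middle. With the drawer shut this point is at chest x = -88, y = +64.5 mm.
- drawer_right_knob (a point): The same point on the right drawer's knob; with the drawer shut it is at chest x = -88, y = -64.5 mm.
- drawer_left (a joint): How far the left drawer is pulled out along the chest's -x, m: 0 fully home against a stop, 0.09 most. Needs about 2 N plus damping (6 N s/m) to slide, stays where it is left.
- drawer_right (a joint): The same for the right drawer.
- lid_hinge (a point): Middle of the lid's hinge line, at the top of the chest's back edge: chest x = +70 mm, y = 0, height 90.5 mm. The hinge line runs along the chest's y. The lid is a flat board 142 mm from hinge line to free edge, 270 mm wide, 10 mm thick; its underside passes through the hinge line.
- lid_edge (a point): Middle of the lid's free edge, on its outer face (the upper face when shut). With the lid raised the outer face looks away from the robot and upwards.
- lid (a joint): Lid angle, rad: 0 shut flat on the chest (a stop), pi/2 upright; 1.6 most. A stiff friction hinge (0.32 N m): the lid stays at any angle it is pushed to and does not fall.
- pipe_foot: Loose tin pipe foot, a plain metal cone standing upright, 44 mm diameter at the base, 24 mm at the top, 115 mm high, at one side of the chest. Origin: centre of its underside. To be left alone.
- jar: Loose amber glass jar with a brass cap, 56 mm diameter, 85 mm high, at the other side of the chest. Origin: centre of its underside. To be left alone.
- tuning_cone: Loose small brass cone standing upright in front of the chest, about midway between the drawers, 32 mm diameter at the base, 45 mm high. Origin: centre of its underside. To be left alone.

How it is judged (in metres and radians):
On the way, in this order (a step that is already met when the one before it is completed fails the run):
1. both drawers are pushed home (within 4 mm) while the lid is still up (value of joint each of drawer_left, drawer_right below 0.004 m and value of joint lid above 0.7 rad), for 0.2 s.
2. the lid is down shut (value of joint lid below 0.04 rad), for 0.2 s.
At the end, for the whole second after the job is handed in: Both drawers are within 4 mm of fully shut, the lid is within 0.04 rad (about 6 mm at its free edge) of shut, and the pipe foot, jar and brass cone stand upright within 30 mm of where they were (value of joint each of drawer_left, drawer_right below 0.004 m and value of joint lid below 0.04 rad and distance of each of pipe_foot, jar, tuning_cone from where it was at the start of the episode below 0.03 m and angle between each of pipe_foot, jar, tuning_cone's own z axis and vertical below 0.2 rad); the robot touches nothing.
It fails at once if the lid is slammed (falls faster than 4 rad/s) (velocity of joint lid below -4 rad/s).
It fails at once if a drawer is pulled out further, past 82 mm (value of joint any of drawer_left, drawer_right above 0.082 m).
It fails at once if the pipe foot, jar or brass cone is moved more than 30 mm, lifted or knocked over (distance of any of pipe_foot, jar, tuning_cone from where it was at the start of the episode above 0.03 m or height (world z) of any of pipe_foot, jar, tuning_cone above 0.012 m or angle between any of pipe_foot, jar, tuning_cone's own z axis and vertical above 0.6 rad).
It also fails if it takes over 54 s, if anything falls off the work surface, if the arm or the gripper's body presses on something with over 40 N, if the wrist force passes 120 N, or if a joint passes its speed limit or range.

ROBOT

A 6-joint arm with a two-finger parallel gripper is mounted at the origin on the work surface. World frame = base frame: x ahead of the robot, y to its left, z up, the work surface at z = 0. Lengths are in mm, angles in degrees, forces in N, time in s.
With the tool pointing down it reaches from about 300 to 850 mm from the base axis. Payload 4.2 kg.
Tool frame: the origin (TCP) lies at the very end of the fingers, on their centre line; the grasp point (between the pads) lies 19 mm behind it (hold_point_z is the z of the grasp point in the tool frame, in mm); z points along the fingers, y is the direction in which the jaws open and shut (so a half turn about z gives the same grasp; the last joint's range is limited). The gripper opens to 91 mm and grips with 3 to 60 N. Pads are 32 mm wide; open, the fingers measure 118 mm over their backs; the gripper's body (76 mm by 178 mm) begins 60 mm behind the grasp point.
Start: joints at [68.64, 18.312, 89.639, -0, 72.044, -1.146], TCP at [198.681, 539.601, 213.976] pointing down, gripper open.
Joint ranges: [-177.97, 177.97], [-48.28, 115.42], [12.27, 149.76], [-77.06, 257.06], [2.81, 150.46], [-146.56, 146.56]. Speed limits (degrees/s): [147.25, 147.25, 180, 180, 180, 180].

INTERFACE

Orientations are given as [roll, pitch, yaw] about the fixed x, y, z axes, in that order (R = Rz(yaw) Ry(pitch) Rx(roll)).
In Python, from workcell import state, grab_frame, job_done, hold_point_z gives the robot as it stands. The module is installed in compiled form; this text tells all that it offers.
- The arm moves only by the shell command python3 -m creep 'ROWS' [FORCE]. ROWS is JSON, a list of rows, each a list of 7 numbers: the closure, from 0 (fully open) to 1 (shut), then the shift along the tool's x, y, z in mm, then the turn, a rotation vector about the tool's x, y, z in degrees. A call has 1 to 5 rows; each row shifts and turns the commanded pose from where the row before left it, along the tool's axes as they then stand; what a row does not reach is not made up. A row lasts 1/8 s, in which the tool goes at most 62.5 mm and 10.7 degrees, less where a joint would pass 70% of its speed; a pose out of reach is approached as far as the arm can. A call is refused whole if a number of a shift passes 62.5 or a number of a turn 10.7, either way. A call with a gripper value outside its range is refused whole. The fingers move at their own pace and stop on an object; FORCE is the grip in N (left out, the last holds). Time passes only in rows, so rows that do not move let the fingers close. It gives the time, the measured TCP pose, the force and the opening at its end, in the units of the state.
- state(): the state, without advancing time (a new reading comes with each control period).
- grab_frame(name): name is "side" or "top"; returns a dict with "frame" (480x640x3 uint8, red, green, blue), "fx", "fy", "cx", "cy" (pixels), "view" (4x4, takes a point from world to camera coordinates). Camera axes: x right, y down, z forward; pixel columns grow to the right and rows downward; lengths in mm; the calibration is good to about 2 mm. A picture is of the moment at which its call begins. There is no depth.
- job_done(): hands the job in, once; it reports no verdict.
The state is a dict: "time_s": time; "qpos": joint angles; "qvel": joint speeds; "effort": joint torques, N m; "ee_pos": TCP position; "ee_rot": TCP orientation; "force": force on the tool from outside, world axes, zero at the start; "torque": the same for the moment, N m; "gripper_width": finger opening in mm.
Only numpy, scipy, OpenCV 4.12 (cv2) and the standard library are available. Lean on these libraries where they do the work, as an engineer would, in place of code of your own. Each camera call takes 0.05 s, during which the arm holds its last target.

## Working session

There is one attempt and no reset: what is moved stays moved. The work goes in short steps, Python scripts to look and compute and a shell command to move; the robot and the scene stay as the last step left them, time stands still between calls to the robot, and variables do not carry over. Pictures are saved under pics/ and viewed, and the job is handed in when it is done.

```bash
mkdir -p pics; python3 - <<'E'
from workcell import *
import cv2,numpy as np
print(state(),hold_point_z)
for n in("side","top"):
    f=grab_frame(n);cv2.imwrite(f"pics/{n}0.png",f["frame"][:,:,::-1]);print(n,f["fx"],f["fy"],f["cx"],f["cy"],np.round(f["view"],4).tolist())
E
```

```text
{'time_s': 0.0, 'qpos': array([ 6.86409878e+01,  1.83505107e+01,  8.97064534e+01,  6.14653240e-04,
        7.20440043e+01, -1.14350191e+00]), 'qvel': array([ 0.01285155, -0.03187133, -0.06299282,  0.16863929, -0.05239037,
        0.02886496]), 'effort': array([ 1.10174960e-04, -4.12456727e+01, -2.31970328e+01,  7.28714210e-02,
        4.57057462e-02, -1.41769824e-04]), 'ee_pos': array([198.480405  , 539.11528158, 213.13129696]), 'ee_rot': array([-1.79899063e+02, -2.59924557e-03,  1.59784297e+02]), 'force': array([ 0.09049653, -0.42389673, -0.42959999]), 'torque': array([ 0.02844565,  0.03036825, -0.00024466]), 'gripper_width': 91.43857043346141} -18.8
side 538.1472788258576 538.1472788258576 320.9314223786593 245.551810141355 [[0.6632, -0.7484, -0.0045, -335.1454], [-0.4937, -0.4329, -0.7542, 356.5236], [0.5625, 0.5024, -0.6566, 625.8895], [0.0, 0.0, 0.0, 1.0]]
top 512.6774421642219 512.6774421642219 326.76115359350905 237.27544033362858 [[-0.023, -0.999, 0.0385, 22.5522], [-0.9929, 0.0183, -0.1175, 538.8172], [0.1167, -0.0409, -0.9923, 952.1161], [0.0, 0.0, 0.0, 1.0]]
```

View pics/side0.png

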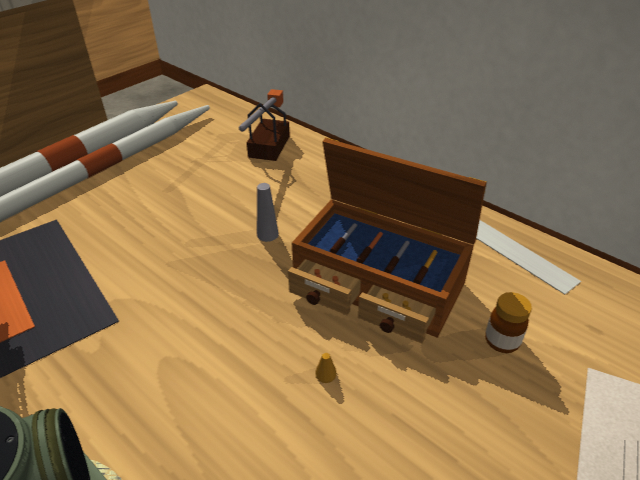

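View pics/top0.png

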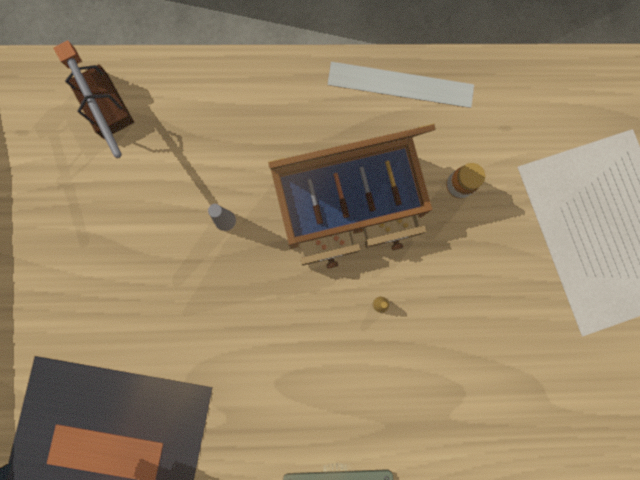

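The side view shows the chest around (380,230): lid nearly upright, knobs near (313,297) and (387,325), brass cone (326,368), pipe foot (266,212), jar (508,320). In the top view the knobs are near (332,264) and (397,245). I'll enlarge both to read the corners.

```bash
python3 - <<'E'
import cv2
a=cv2.imread("pics/side0.png")[130:390,240:540];cv2.imwrite("pics/side0z.png",cv2.resize(a,None,fx=2.3,fy=2.3,interpolation=2))
a=cv2.imread("pics/top0.png")[115:315,200:500];cv2.imwrite("pics/top0z.png",cv2.resize(a,None,fx=2.6,fy=2.6,interpolation=2))
E
```

```text
(no output)
```

View pics/side0z.png

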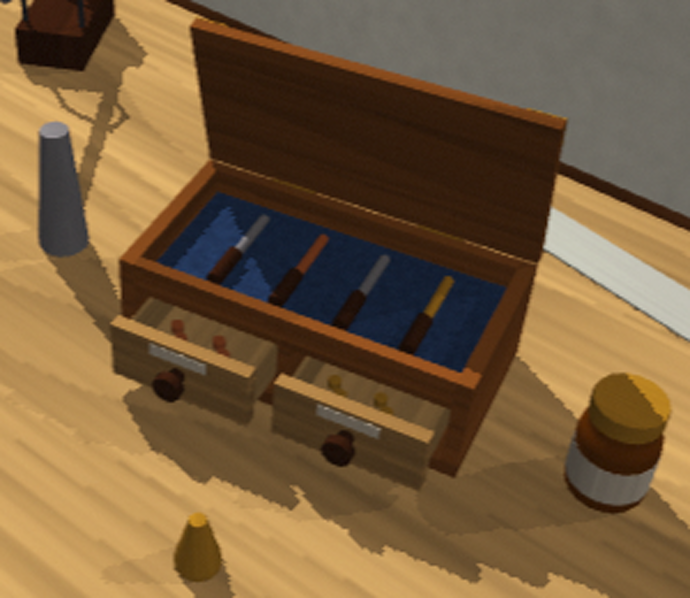

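View pics/top0z.png

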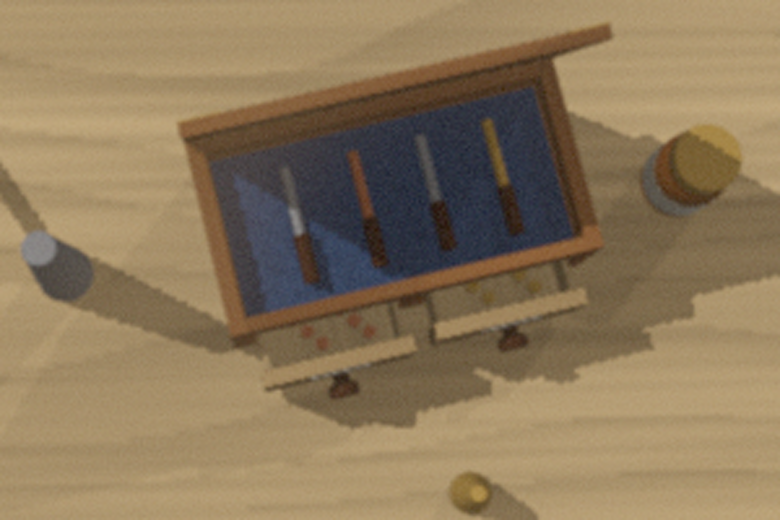

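Zoomed top view: front rim corners at (233,335) and (602,240), knob ends at (342,388) and (512,343), cone tip at (480,493). In the zoomed side view the rim corners are at (121,262) and (476,388). Next I cast these rays.

```bash
cat > h.py <<'E'
import numpy as np
C={"side":(538.147,320.931,245.552,np.array([[0.6632,-0.7484,-0.0045,-335.1454],[-0.4937,-0.4329,-0.7542,356.5236],[0.5625,0.5024,-0.6566,625.8895]])),
"top":(512.677,326.761,237.275,np.array([[-0.023,-0.999,0.0385,22.5522],[-0.9929,0.0183,-0.1175,538.8172],[0.1167,-0.0409,-0.9923,952.1161]]))}
def ray(n,u,v):
    f,cx,cy,V=C[n];R=V[:,:3];o=-np.linalg.inv(R)@V[:,3];d=R.T@[(u-cx)/f,(v-cy)/f,1];return o,d/np.linalg.norm(d)
def onz(n,u,v,z): o,d=ray(n,u,v);return o+d*(z-o[2])/d[2]
def tri(s,t):
    o1,d1=ray("side",*s);o2,d2=ray("top",*t);A=np.c_[d1,-d2];k=np.linalg.lstsq(A,o2-o1,rcond=None)[0]
    p,q=o1+k[0]*d1,o2+k[1]*d2;return (p+q)/2,np.linalg.norm(p-q)
sz=lambda x,y:(240+x/2.3,130+y/2.3)
tz=lambda x,y:(200+x/2.6,115+y/2.6)
def px(n,p):
    f,cx,cy,V=C[n];c=V[:,:3]@p+V[:,3];return f*c[0]/c[2]+cx,f*c[1]/c[2]+cy
E
python3 - <<'E'
from h import *
np.set_printoptions(precision=1,suppress=True)
T={"FL":((121,262),(233,335)),"FR":((476,388),(602,240)),"knobL":((166,388),(342,390)),"knobR":((336,450),(512,345)),
"lidL":((192,22),(180,126)),"lidR":((566,122),(610,27)),"coneTip":((197,517),(480,493)),"pipeTop":((54,130),(39,247)),
"dL_ol":((113,320),(265,386)),"dR_or":((432,440),(586,298))}
P={}
for k,(s,t) in T.items(): P[k],e=tri(sz(*s),tz(*t));print(k,P[k],round(e,1))
fl=onz("top",*tz(233,335),90);fr=onz("top",*tz(602,240),90);print(fl,fr,np.linalg.norm(fl-fr))
fl=onz("side",*sz(121,262),90);fr=onz("side",*sz(476,388),90);print(fl,fr,np.linalg.norm(fl-fr))
d=(P["FL"]-P["FR"])[:2];yaw=np.arctan2(-d[0],d[1]);print("yaw",np.degrees(yaw))
ex=np.array([np.cos(yaw),np.sin(yaw)]);ey=np.array([-ex[1],ex[0]])
c=(P["FL"]+P["FR"])[:2]/2+70*ex;print("c",c,ex)
for k in P:print(k,(P[k][:2]-c)@ex,(P[k][:2]-c)@ey,P[k][2])
for n,z,u in(("side",0,sz(197,572)),("side",0,sz(610,498)),("side",0,sz(64,245)),("top",85,tz(706,160)),("top",0,tz(466,493)),):
  p=onz(n,*u,z);print(n,p,(p[:2]-c)@ex,(p[:2]-c)@ey)
E
```

```text
FL [522.8  80.1  87.9] 2.5
FR [ 585.1 -180.8   87.6] 2.2
knobL [486.2   3.1  37.8] 2.0
knobR [ 516.6 -122.5   41.2] 2.7
lidL [632.9 106.1 228.6] 0.1
lidR [ 691.8 -156.4  230.1] 2.8
coneTip [409.4 -93.4  49. ] 1.6
pipeTop [581.9 208.8 114.7] 2.2
dL_ol [489.1  58.1  67.3] 4.4
dR_or [ 547.8 -173.9   63.3] 3.8
[521.7  80.8  90. ] [ 584.  -179.3   90. ] 267.5151544823264
[522.1  77.6  90. ] [ 583.9 -182.4   90. ] 267.2326739908589
yaw 13.434064249214634
c [622.1 -34.1] [1.  0.2]
FL -69.99999999999999 134.10566655997678 87.94450252865107
FR -69.99999999999999 -134.1056665599768 87.56828269867907
knobL -123.52681279789799 67.81260609718584 37.75126612339034
knobR -123.13517930863654 -61.41126644152973 41.16741849917884
lidL 43.09755217283607 133.84865162127878 228.6429436948819
lidR 39.42693581393413 -135.10514303589824 230.05931375231944
coneTip -220.57722378202615 -8.222029340858848 48.9785531030052
pipeTop 17.398291403125647 245.5993210844411 114.71233436168598
dL_ol -107.85261388628105 120.57626209894782 67.32192415133869
dR_or -104.73532522650473 -118.73252833428015 63.26230293945946
side [405.1 -98.2  -0. ] -225.88625469063834 -11.96904901141186
side [ 637.5 -271.1    0. ] -40.066474819302854 -234.05817951798645
side [578.9 204.2   0. ] 13.397767096018638 241.78760598396298
top [ 641.6 -258.4   85. ] -33.08358759503585 -222.65261976275087
top [408.3 -89.6   0. ] -220.8067241588211 -4.311152398366072
```

The geometry agrees with the given sizes: rim at 88 mm, width 268, knobs at 38–41, chest centre about (622,−34), yaw 13.4°. Both drawers are about 35 mm out and the lid stands at about 78°. First I close the fingers and turn the tool to line up with the chest.

```bash
cat >> h.py <<'E'
c=np.array([622.1,-34.1]);yaw=np.radians(13.43);ex=np.array([np.cos(yaw),np.sin(yaw)]);ey=np.array([-ex[1],ex[0]])
def where():
    from workcell import state
    s=state();p=s["ee_pos"];q=p[:2]-c
    print("t",round(s["time_s"],2),"chest",np.round([q@ex,q@ey,p[2]],1),"rot",np.round(s["ee_rot"],1),"F ex,ey,z",np.round([s["force"][:2]@ex,s["force"][:2]@ey,s["force"][2]],1),"w",round(s["gripper_width"],1))
E
python3 -m creep '[[1,0,0,0,0,0,-8.4],[1,0,0,0,0,0,-8.4],[1,0,0,0,0,0,-8.4],[1,0,0,0,0,0,-8.4],[1,0,0,0,0,0,0]]' 20
python3 -c "from h import *;where()"
```

```text
time_s: 0.72
ee_pos: [198.6, 539.4, 213.6]
ee_rot: [-180.0, -0.0, -166.7]
force: [0.6, 0.0, 0.1]
gripper_width: 44.2
t 0.72 chest [-278.7  656.2  213.6] rot [-180.    -0.  -166.7] F ex,ey,z [ 0.6 -0.1  0.1] w 44.2
```

```bash

python3 -m creep '[[1,-10,-50,0,0,0,0],[1,-10,-50,0,0,0,0],[1,-10,-50,0,0,0,0],[1,-10,-50,0,0,0,0],[1,-10,-50,0,0,0,0]]'
python3 -m creep '[[1,-10,-50,0,0,0,0],[1,-10,-50,0,0,0,0],[1,-10,-50,0,0,0,0],[1,-10,-50,0,0,0,0],[1,-10,-50,0,0,0,0]]'
python3 -m creep '[[1,-7,-45,0,0,0,0],[1,-7,-44,0,0,0,0],[1,0,0,50,0,0,0],[1,0,0,40,0,0,0],[1,0,0,0,0,0,0]]'
python3 -c "from h import *;where()"
```

```text
time_s: 1.35
ee_pos: [305.6, 306.4, 213.9]
ee_rot: [180.0, 0.0, -166.7]
force: [-0.4, -0.1, -1.0]
gripper_width: 0.7
time_s: 1.98
ee_pos: [412.1, 74.8, 214.0]
ee_rot: [180.0, 0.0, -166.8]
force: [0.8, -0.6, 0.0]
gripper_width: 0.9
time_s: 2.6
ee_pos: [443.5, -7.1, 121.7]
ee_rot: [179.9, -0.4, -166.7]
force: [1.0, -0.1, 0.6]
gripper_width: 0.4
t 2.6 chest [-167.4   67.8  121.7] rot [ 179.9   -0.4 -166.7] F ex,ey,z [ 0.9 -0.3  0.6] w 0.4
```

```bash

python3 -m creep '[[1,0,0,45,0,0,0],[1,0,0,44,0,0,0],[1,-10,0,0,0,0,0],[1,0,0,0,0,0,0]]'
python3 - <<'E'
from h import *
from workcell import grab_frame
import cv2
where()
a=grab_frame("side")["frame"][130:390,240:540,::-1];a=cv2.resize(a,None,fx=1.5,fy=1.5)
b=grab_frame("top")["frame"][115:315,200:460,::-1];b=cv2.resize(b,(338,390))
cv2.imwrite("pics/a1.png",cv2.hconcat([a,cv2.resize(b,(340,390))]))
E
```

```text
time_s: 3.1
ee_pos: [459.0, -4.5, 37.2]
ee_rot: [-179.9, 0.3, -166.6]
force: [-0.1, 0.3, 0.7]
gripper_width: 0.2
t 3.1 chest [-151.7   66.7   37.2] rot [-179.9    0.3 -166.6] F ex,ey,z [-0.1  0.4  0.7] w 0.2
```

View pics/a1.png

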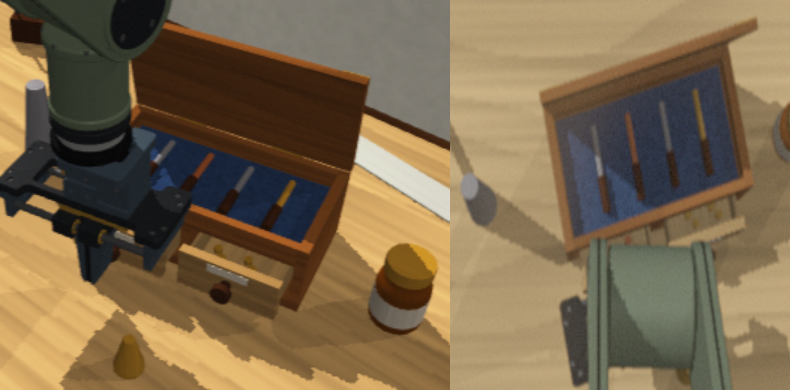

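The hand sits right in front of the left knob (at about (115,250) in the side panel) and is clear of the cone at (128,355). Now advance in small steps.

```bash

python3 -m creep '[[1,-5,0,4,0,0,0],[1,-5,0,0,0,0,0],[1,-5,0,0,0,0,0],[1,-5,0,0,0,0,0]]';python3 -c "from h import *;where()"
python3 -m creep '[[1,-5,0,0,0,0,0],[1,-5,0,0,0,0,0],[1,-5,0,0,0,0,0],[1,0,0,0,0,0,0]]';python3 -c "from h import *;where()"
```

```text
time_s: 3.7
ee_pos: [474.9, -0.1, 30.9]
ee_rot: [180.0, -0.1, -166.6]
force: [-2.4, -1.2, 1.3]
gripper_width: 0.4
t 3.7 chest [-135.3   67.3   30.9] rot [ 1.800e+02 -1.000e-01 -1.666e+02] F ex,ey,z [-2.6 -0.6  1.3] w 0.4
time_s: 4.2
ee_pos: [490.7, 3.7, 30.9]
ee_rot: [180.0, 0.1, -166.6]
force: [0.6, -0.6, 0.6]
gripper_width: 0.8
t 4.2 chest [-119.    67.3   30.9] rot [ 1.800e+02  1.000e-01 -1.666e+02] F ex,ey,z [ 0.5 -0.7  0.6] w 0.8
```

```bash

python3 -m creep '[[1,-4,0,0,0,0,0],[1,-4,0,0,0,0,0],[1,-3,0,0,0,0,0],[1,0,0,0,0,0,0]]';python3 -c "from h import *;where()"
python3 -m creep '[[1,-2,0,0,0,0,0],[1,-2,0,0,0,0,0],[1,0,0,0,0,0,0]]';python3 -c "from h import *;where()"
```

```text
time_s: 4.7
ee_pos: [501.0, 6.1, 30.9]
ee_rot: [180.0, 0.1, -166.6]
force: [-0.1, -0.8, -0.3]
gripper_width: 0.4
t 4.7 chest [-108.5   67.3   30.9] rot [ 1.800e+02  1.000e-01 -1.666e+02] F ex,ey,z [-0.3 -0.7 -0.3] w 0.4
time_s: 5.08
ee_pos: [503.9, 6.8, 30.9]
ee_rot: [180.0, -0.1, -166.6]
force: [-2.9, -1.8, 2.5]
gripper_width: 0.1
t 5.08 chest [-105.5   67.2   30.9] rot [ 1.800e+02 -1.000e-01 -1.666e+02] F ex,ey,z [-3.3 -1.1  2.5] w 0.1
```

```bash

python3 -m creep '[[1,-2,0,0,0,0,0],[1,-1,0,0,0,0,0],[1,0,0,0,0,0,0]]';python3 -c "from h import *;where()"
python3 -m creep '[[1,-2,0,0,0,0,0],[1,0,0,0,0,0,0]]';python3 -c "from h import *;where()"
```

```text
time_s: 5.45
ee_pos: [503.9, 6.8, 30.9]
ee_rot: [180.0, -0.4, -166.6]
force: [-8.8, -4.5, 8.8]
gripper_width: 0.6
t 5.45 chest [-105.5   67.3   30.9] rot [ 180.    -0.4 -166.6] F ex,ey,z [-9.6 -2.3  8.8] w 0.6
time_s: 5.7
ee_pos: [503.9, 6.9, 30.9]
ee_rot: [180.0, -0.6, -166.6]
force: [-13.1, -5.7, 12.4]
gripper_width: 0.6
t 5.7 chest [-105.4   67.3   30.9] rot [ 180.    -0.6 -166.6] F ex,ey,z [-14.1  -2.5  12.4] w 0.6
```

The force rises at a fixed −105.4, so the left drawer is on its stop. Now back off and move to the right one.

```bash

python3 -m creep '[[1,20,0,0,0,0,0],[1,25,0,0,0,0,0],[1,15,0,-20,0,0,0],[1,0,-10,-40,0,0,0],[1,0,-40,0,0,0,0]]'
python3 -m creep '[[1,0,-40,0,0,0,0],[1,0,-39,0,0,0,0],[1,0,0,0,0,0,0],[1,0,0,30,0,0,0],[1,0,0,30,0,0,0]]'
python3 -m creep '[[1,-10,0,0,0,0,0],[1,-5,0,0,0,0,0],[1,-4,0,0,0,0,0]]';python3 -c "from h import *;where()"
```

```text
time_s: 6.32
ee_pos: [465.8, -54.1, 94.2]
ee_rot: [-179.9, 0.5, -166.5]
force: [1.0, 0.2, 0.4]
gripper_width: 0.4
time_s: 6.95
ee_pos: [481.6, -130.7, 30.7]
ee_rot: [-180.0, 0.2, -166.6]
force: [0.2, 0.0, -0.4]
gripper_width: 0.8
time_s: 7.32
ee_pos: [500.1, -126.9, 32.1]
ee_rot: [-179.9, 0.1, -166.6]
force: [-1.6, -0.7, 1.3]
gripper_width: 0.2
t 7.33 chest [-140.2  -61.9   32.1] rot [-1.799e+02  1.000e-01 -1.666e+02] F ex,ey,z [-1.8 -0.3  1.3] w 0.2
```

```bash

python3 -m creep '[[1,-5,0,0,0,0,0],[1,-5,0,0,0,0,0],[1,-5,0,0,0,0,0],[1,-5,0,0,0,0,0],[1,-5,0,0,0,0,0]]';python3 -c "from h import *;where()"
python3 -m creep '[[1,-4,0,0,0,0,0],[1,-3,0,0,0,0,0],[1,-2,0,0,0,0,0],[1,-2,0,0,0,0,0],[1,0,0,0,0,0,0]]';python3 -c "from h import *;where()"
```

```text
time_s: 7.95
ee_pos: [523.8, -121.1, 30.9]
ee_rot: [180.0, -0.0, -166.6]
force: [-3.4, -1.3, 1.3]
gripper_width: 0.5
t 7.95 chest [-115.8  -61.8   30.9] rot [ 180.    -0.  -166.6] F ex,ey,z [-3.6 -0.5  1.3] w 0.5
time_s: 8.57
ee_pos: [532.2, -119.2, 30.9]
ee_rot: [180.0, -0.2, -166.6]
force: [-6.3, -3.9, 4.9]
gripper_width: 0.3
t 8.57 chest [-107.2  -61.9   30.9] rot [ 180.    -0.2 -166.6] F ex,ey,z [-7.1 -2.4  4.9] w 0.3
```

```bash

python3 -m creep '[[1,-2,0,0,0,0,0],[1,-2,0,0,0,0,0],[1,0,0,0,0,0,0]]';python3 -c "from h import *;where()"
python3 -m creep '[[1,25,0,0,0,0,0],[1,25,0,0,0,0,0],[1,25,0,-40,0,0,0],[1,0,0,-60,0,0,0],[1,0,0,-60,0,0,0]]'
python3 -m creep '[[1,0,0,-60,0,0,0],[1,0,0,-60,0,0,0],[1,0,-60,0,0,0,0],[1,0,-60,0,0,0,0],[1,0,-60,0,0,0,0]]'
python3 - <<'E'
from h import *
from workcell import grab_frame
import cv2
where()
a=grab_frame("side")["frame"][110:390,240:540,::-1]
b=grab_frame("top")["frame"][100:380,200:500,::-1]
cv2.imwrite("pics/a2.png",cv2.resize(cv2.hconcat([a,b]),None,fx=1.33,fy=1.33))
E
```

```text
time_s: 8.95
ee_pos: [532.2, -119.1, 30.9]
ee_rot: [179.9, -0.7, -166.5]
force: [-15.8, -9.3, 10.9]
gripper_width: 0.2
t 8.95 chest [-107.2  -61.8   30.9] rot [ 179.9   -0.7 -166.5] F ex,ey,z [-17.5  -5.4  10.9] w 0.2
time_s: 9.57
ee_pos: [465.3, -134.7, 192.7]
ee_rot: [180.0, 0.1, -166.6]
force: [1.5, 0.5, 0.8]
gripper_width: 0.7
time_s: 10.2
ee_pos: [507.9, -311.5, 311.3]
ee_rot: [-180.0, 0.2, -166.6]
force: [1.2, 0.6, 0.1]
gripper_width: 0.5
t 10.2 chest [-175.5 -243.3  311.3] rot [-180.     0.2 -166.6] F ex,ey,z [1.3 0.3 0.1] w 0.5
```

View pics/a2.png

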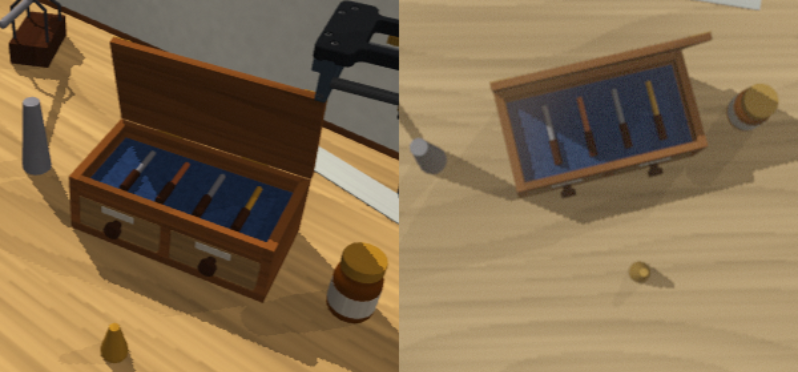

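Both drawer fronts are flush and the cone, jar and pipe foot have not moved. The lid is still up. Now go over the top and come down behind the lid.

```bash

python3 -m creep '[[1,-40,35,0,0,0,0],[1,-40,35,0,0,0,0],[1,-40,35,0,0,0,0],[1,-40,35,0,0,0,0],[1,-40,35,0,0,0,0]]'
python3 -m creep '[[1,-40,35,0,0,0,0],[1,-46,33,0,0,0,0],[1,0,0,0,0,0,0],[1,0,0,0,0,0,0]]';python3 -c "from h import *;where()"
```

```text
time_s: 10.92
ee_pos: [661.7, -90.9, 311.1]
ee_rot: [180.0, 0.1, -166.6]
force: [0.2, -0.6, 0.2]
gripper_width: 0.7
time_s: 11.42
ee_pos: [728.4, -7.0, 310.6]
ee_rot: [180.0, -0.0, -166.6]
force: [-0.5, 0.5, 0.4]
gripper_width: 0.9
t 11.43 chest [109.7   1.7 310.6] rot [ 180.    -0.  -166.6] F ex,ey,z [-0.4  0.6  0.4] w 0.9
```

```bash

python3 -m creep '[[1,0,0,40,0,0,0],[1,0,0,40,0,0,0],[1,0,0,26,0,0,0],[1,12,0,0,0,0,0],[1,0,0,0,0,0,0]]'
python3 - <<'E'
from h import *
from workcell import grab_frame
import cv2
where()
a=grab_frame("side")["frame"][110:390,240:540,::-1]
b=grab_frame("top")["frame"][100:380,200:500,::-1]
cv2.imwrite("pics/a3.png",cv2.resize(cv2.hconcat([a,b]),None,fx=1.33,fy=1.33))
E
```

```text
time_s: 12.05
ee_pos: [716.5, -11.4, 207.4]
ee_rot: [-180.0, 0.1, -166.7]
force: [0.3, -0.4, 1.0]
gripper_width: 0.0
t 12.05 chest [9.700e+01 1.000e-01 2.074e+02] rot [-1.800e+02  1.000e-01 -1.667e+02] F ex,ey,z [ 0.2 -0.4  1. ] w 0.0
```

View pics/a3.png

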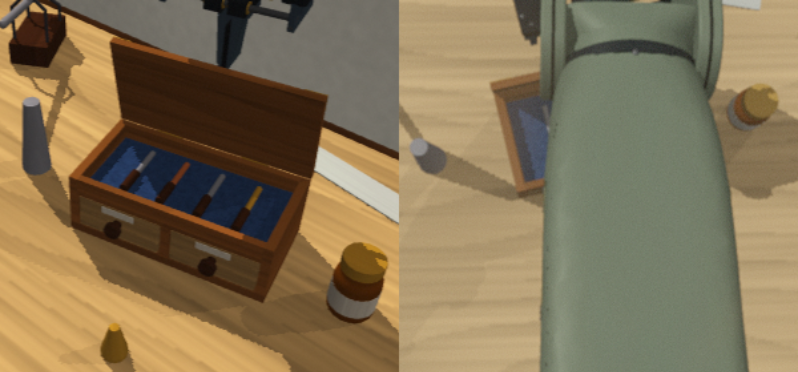

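The fingers are behind the middle of the lid, at about (228,60) in the side panel. Approach, then push along the arc.

```bash

python3 -m creep '[[1,8,0,0,0,0,0],[1,8,0,0,0,0,0],[1,5,0,0,0,0,0],[1,4,0,0,0,0,0]]';python3 -c "from h import *;where()"
python3 -m creep '[[1,5,0,1,0,0,0],[1,5,0,1,0,0,0],[1,5,0,1,0,0,0]]';python3 -c "from h import *;where()"
```

```text
time_s: 12.65
ee_pos: [692.4, -16.2, 205.1]
ee_rot: [180.0, 0.0, -166.6]
force: [0.6, -0.0, -0.2]
gripper_width: 0.3
t 12.65 chest [ 72.5   1.1 205.1] rot [ 180.     0.  -166.6] F ex,ey,z [ 0.6 -0.2 -0.2] w 0.3
time_s: 13.02
ee_pos: [678.5, -19.4, 202.2]
ee_rot: [180.0, 0.1, -166.6]
force: [2.3, 1.4, 0.3]
gripper_width: 0.4
t 13.03 chest [ 58.2   1.2 202.2] rot [ 1.800e+02  1.000e-01 -1.666e+02] F ex,ey,z [2.6 0.8 0.3] w 0.4
```

```bash

python3 -m creep '[[1,10,0,3,0,0,0],[1,10,0,4,0,0,0],[1,9,0,5,0,0,0],[1,9,0,6,0,0,0]]';python3 -c "from h import *;where()"
python3 -m creep '[[1,8,0,6,0,0,0],[1,8,0,7,0,0,0],[1,7,0,8,0,0,0],[1,6,0,8,0,0,0]]'
python3 - <<'E'
from h import *
from workcell import grab_frame
import cv2
where()
a=grab_frame("side")["frame"][110:390,240:540,::-1]
b=grab_frame("top")["frame"][100:380,200:500,::-1]
cv2.imwrite("pics/a4.png",cv2.resize(cv2.hconcat([a,b]),None,fx=1.33,fy=1.33))
E
```

```text
time_s: 13.52
ee_pos: [640.2, -28.4, 183.7]
ee_rot: [180.0, -0.0, -166.6]
force: [1.0, 3.1, 2.6]
gripper_width: 0.5
t 13.53 chest [ 18.9   1.4 183.7] rot [ 180.    -0.  -166.6] F ex,ey,z [1.7 2.8 2.6] w 0.5
time_s: 14.02
ee_pos: [612.4, -35.3, 154.3]
ee_rot: [180.0, -0.0, -166.6]
force: [1.1, 1.7, 1.5]
gripper_width: 0.7
t 14.03 chest [ -9.7   1.1 154.3] rot [ 180.    -0.  -166.6] F ex,ey,z [1.5 1.3 1.5] w 0.7
```

View pics/a4.png

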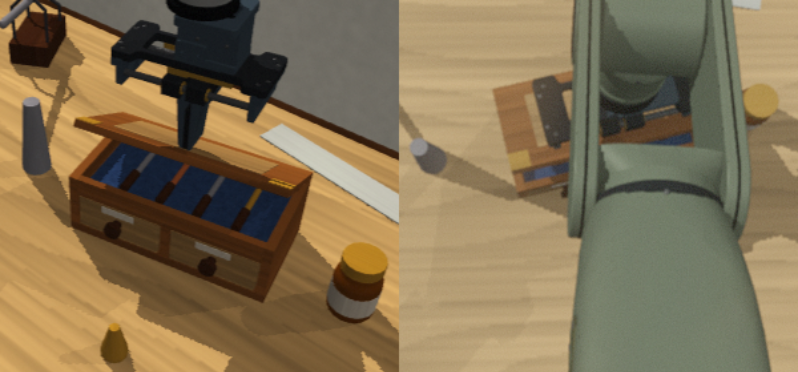

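The lid is at about 30° and following the fingertip at (187,145). Ease it on down.

```bash

python3 -m creep '[[1,4,0,7,0,0,0],[1,4,0,7,0,0,0],[1,3,0,7,0,0,0],[1,3,0,7,0,0,0]]';python3 -c "from h import *;where()"
python3 -m creep '[[1,2,0,6,0,0,0],[1,2,0,5,0,0,0],[1,1,0,5,0,0,0],[1,0,0,3,0,0,0]]';python3 -c "from h import *;where()"
python3 -m creep '[[1,0,0,2,0,0,0],[1,0,0,2,0,0,0],[1,0,0,0,0,0,0]]';python3 -c "from h import *;where()"
```

```text
time_s: 14.62
ee_pos: [599.4, -38.5, 126.5]
ee_rot: [-180.0, 0.0, -166.6]
force: [1.0, 0.2, 1.0]
gripper_width: 0.3
t 14.62 chest [-23.1   1.  126.5] rot [-180.     0.  -166.6] F ex,ey,z [ 1.  -0.1  1. ] w 0.3
time_s: 15.12
ee_pos: [594.0, -39.5, 107.5]
ee_rot: [180.0, -0.1, -166.6]
force: [-0.1, -0.8, 0.7]
gripper_width: 0.2
t 15.12 chest [-28.6   1.3 107.5] rot [ 1.800e+02 -1.000e-01 -1.666e+02] F ex,ey,z [-0.3 -0.7  0.7] w 0.2
time_s: 15.5
ee_pos: [594.4, -39.4, 103.7]
ee_rot: [180.0, -0.0, -166.6]
force: [-0.0, 0.9, -0.4]
gripper_width: 0.7
t 15.5 chest [-28.2   1.3 103.7] rot [ 180.    -0.  -166.6] F ex,ey,z [ 0.2  0.9 -0.4] w 0.7
```

```bash

python3 -m creep '[[1,0,0,2,0,0,0],[1,0,0,1,0,0,0],[1,0,0,0,0,0,0]]';python3 -c "from h import *;where()"
python3 -m creep '[[1,0,0,2,0,0,0],[1,0,0,0,0,0,0]]';python3 -c "from h import *;where()"
python3 -m creep '[[1,0,0,1,0,0,0],[1,0,0,0,0,0,0]]';python3 -c "from h import *;where()"
```

```text
time_s: 15.88
ee_pos: [594.6, -39.5, 100.8]
ee_rot: [180.0, 0.0, -166.6]
force: [0.2, -0.7, 0.7]
gripper_width: 0.1
t 15.88 chest [-28.    1.2 100.8] rot [ 180.     0.  -166.6] F ex,ey,z [-0.  -0.7  0.7] w 0.1
time_s: 16.12
ee_pos: [594.7, -39.5, 100.7]
ee_rot: [-180.0, 0.1, -166.6]
force: [-3.4, 0.8, 9.7]
gripper_width: 0.7
t 16.12 chest [-27.9   1.2 100.7] rot [-1.800e+02  1.000e-01 -1.666e+02] F ex,ey,z [-3.1  1.6  9.7] w 0.7
time_s: 16.38
ee_pos: [594.7, -39.5, 100.7]
ee_rot: [-180.0, 0.1, -166.6]
force: [-5.0, 0.4, 15.4]
gripper_width: 0.7
t 16.38 chest [-27.9   1.2 100.7] rot [-1.800e+02  1.000e-01 -1.666e+02] F ex,ey,z [-4.8  1.6 15.4] w 0.7
```

It stops dead at z = 100.7 (shut lid top is 100.5) while the force rises, so the lid is shut. Withdraw straight up, swing clear and check.

```bash

python3 -m creep '[[1,0,0,-20,0,0,0],[1,0,0,-40,0,0,0],[1,0,0,-50,0,0,0],[1,0,0,-50,0,0,0],[1,0,0,-40,0,0,0]]'
python3 -m creep '[[1,30,45,0,0,0,0],[1,30,45,0,0,0,0],[1,30,45,0,0,0,0],[1,30,45,0,0,0,0],[1,30,45,0,0,0,0]]'
python3 -m creep '[[1,15,50,0,0,0,0],[1,15,50,0,0,0,0],[1,15,50,0,0,0,0],[1,0,0,0,0,0,0],[1,0,0,0,0,0,0]]'
python3 - <<'E'
from h import *
from workcell import grab_frame
import cv2
where()
A=grab_frame("side")["frame"][:,:,::-1];B=grab_frame("top")["frame"][:,:,::-1]
cv2.imwrite("pics/s5.png",A);cv2.imwrite("pics/t5.png",B)
cv2.imwrite("pics/a5.png",cv2.resize(cv2.hconcat([A[110:390,240:540],B[100:380,200:500]]),None,fx=1.33,fy=1.33))
E
```

```text
time_s: 17.0
ee_pos: [594.9, -39.5, 300.2]
ee_rot: [-180.0, 0.1, -166.6]
force: [-0.5, -0.4, -0.0]
gripper_width: 0.3
time_s: 17.62
ee_pos: [395.2, 145.7, 298.0]
ee_rot: [180.0, 0.1, -166.6]
force: [1.2, 0.6, 0.2]
gripper_width: 0.2
time_s: 18.25
ee_pos: [318.1, 279.9, 297.9]
ee_rot: [-180.0, 0.0, -166.6]
force: [-0.1, 0.5, 1.2]
gripper_width: 0.5
t 18.25 chest [-222.7  376.   297.9] rot [-180.     0.  -166.6] F ex,ey,z [0.1 0.5 1.2] w 0.5
```

View pics/a5.png

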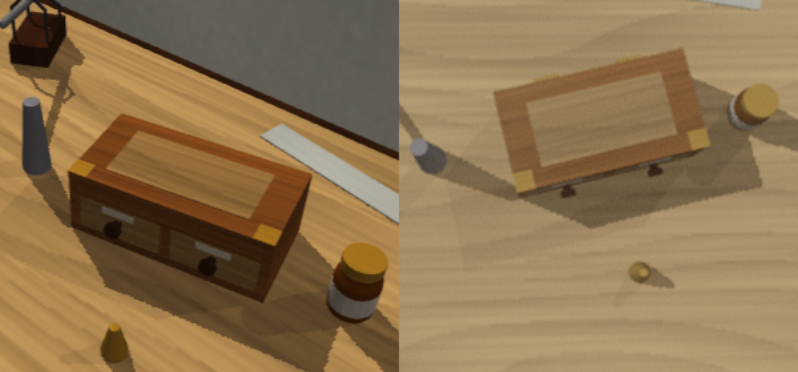

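The lid lies flat, the drawers are flush, and the pipe foot, jar and cone show no change. One numeric check before handing in.

```bash
python3 - <<'E'
from h import *
s=lambda x,y:(240+x/1.33,110+y/1.33)
t=lambda x,y:(200+(x-399)/1.33,100+y/1.33)
for k,a,b in(("knobL",(110,233),(569,195)),("knobR",(206,270),(656,174)),("lidFL",(70,171),(517,193)),("lidFR",(270,245),(710,148))):
  p,e=tri(s(*a),t(*b));q=p[:2]-c;print(k,np.round([q@ex,q@ey,p[2],e],1))
import cv2
for o,n,sl in(("side0","s5",[("pipe",180,245,250,285),("jar",285,355,480,535),("cone",345,390,310,345)]),("top0","t5",[("pipe",200,235,205,240),("jar",160,205,440,490),("cone",290,320,368,395)])):
  A=cv2.imread(f"pics/{o}.png").astype(int);B=cv2.imread(f"pics/{n}.png").astype(int)
  for k,r0,r1,c0,c1 in sl:print(n,k,np.abs(A-B)[r0:r1,c0:c1].mean().round(1))
from workcell import job_done;job_done()
E
```

```text
knobL [-88.4  66.3  38.4   0.7]
knobR [-90.3 -63.3  38.7   1.7]
lidFL [-72.1 134.5 100.8   6.4]
lidFR [ -80.5 -130.   105.3    0.2]
s5 pipe 13.6
s5 jar 14.6
s5 cone 15.1
t5 pipe 5.2
t5 jar 10.9
t5 cone 5.5
the job is handed in; nothing more can be done
```

Both drawers are pushed home and the lid is eased shut; I handed the job in after about 18 s of robot time, and no verdict was reported.

- **Drawers:** each came up hard against its stop, with the fingertip holding still while the push rose to about 14–18 N. Afterwards the knob ends measured at chest x = −88.4 (left) and −90.3 mm (right) against −88 nominal. That is within the 2 mm calibration.
- **Lid:** it was at about 78° and I pushed it down with the fingertips in small steps at about 1 rad/s. The fingertip stopped at 100.7 mm while the force rose to 15 N; the shut lid's top is at 100.5 mm.
- **Checks that were poor:** the last lid-corner check was rough. The left corner came out at 100.8 mm high but its two rays missed each other by 6.4 mm. The right corner came out at 105.3 mm high and about 8 mm too far forward, which I put down to imprecise corner picks. I trust the contact height more.
- **Pipe foot, jar and cone:** I saw no movement in the last views. The pixel comparison with the first pictures settled nothing, because the differences (5–15 grey levels) were not separated from noise and lighting. I did not re-measure their positions.

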